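# Lock the tile clamp through the press guard

### The job

The tile is lying ready in the printing press. With the gripper empty, reach down through the window in the top of the press's guard, press the clamp lever inside all the way down with the fingertips until the clamp is fully shut on the tile, then draw back out. Do not touch the guard or the rim of its window, and leave the tile and the jars and spare tile on the bench where they are.

Things in the scene. Friction and masses are not known exactly. Their poses are not given: they have to be found in the camera images.
- press: bench pad-printing press for ceramic tiles, fixed to the bench, 420 long x 240 wide mm, standing at an angle. Origin on the bench (z = 0) straight below the middle of the guard's window. Its +x axis runs along the machine towards the ram tower, +y to the left of that, z up. Base from x = -105 to +315 mm, y = -120 to +120 mm. Its bed lies 45 mm above the bench.
- guard: the fixed guard of the press (same origin and axes as the press): a flat-topped white hood from x = -103 to +108 mm, y = -115 to +115 mm, outer face 146 mm above the bench, 4 mm thick, with the window cut through its top; behind it a clear box on aluminium posts round the ram, from x = 103 to 309 mm and 320 mm high (the ram's cylinder stands up to 373 mm). Hood and box are closed at the front and sides (a clear sheet at the sides).
- window (a point): middle of the window in the hood's top, at the level of the outer face (146 mm above the bench). Clear opening 105 mm along the press's x and 130 mm along its y; a black rubber edging of 7 mm surrounds it, rising 2.5 mm above the face. The window is level and is entered from above.
- lever_tip (a point): centre of the rounded end of the clamp lever's black grip, below the window inside the hood. The grip is 16 mm thick, ends 8 mm beyond this point and runs 60 mm back towards the pivot; the lever points to the press's -x. Fully up the point lies about 125 mm above the bench, fully down about 92 mm and 12 mm farther towards -x. It lies up to 15 mm to either side of the window's middle.
- clamp: the steel toggle clamp bolted to the bed under the hood, with its lever and its short hold-down arm (45 mm, rubber foot). Origin on the bed, 45 mm above the bench, up to 15 mm along the press's y from the window's middle; axes as the press.
- lever_pivot (a point): hinge of the clamp lever, 100 mm from lever_tip in a straight line, 75 mm above the bench, 87 mm from the press's origin along its +x, under the hood. The hinge axis is level, along the press's y.
- lever (a joint): angle of the clamp lever: 0 = fully up (open), 0.35 rad = fully down on its stop (clamp shut), when it still slopes up 10 degrees from pivot to tip; it starts between 0 and 0.1. It is stiff (about 5 to 7 N pressed near the tip), has no spring and stays where it is left. It swings the clamp's hold-down arm onto the tile.
- tile: white ceramic tile 100 x 100 x 8 mm lying loose in the nest under the ram. Origin at the middle of its underside.
- big_jar: blue jar with a white lid, 68 mm across, 85 mm high, standing on the bench at the right (-y side) of the hood. Origin at the middle of its underside.
- small_jar: small white jar with a blue lid, 48 mm across, 55 mm high, standing on the bench at the left (+y side) of the ram tower. Origin at the middle of its underside.
- spare_tile: spare white tile 100 x 100 x 8 mm lying on the bench at the right (-y side) of the ram tower. Origin at the middle of its underside.

How it is judged (in metres and radians):
At the end, for the whole second after the job is handed in: The clamp lever rests fully down (0.33 rad or more of 0.35) with nothing holding it; the tile has moved less than 5 mm; the jars and the spare tile have moved less than 15 mm (value of joint lever above 0.33 rad and distance of tile from where it was at the start of the episode below 0.005 m and distance of each of big_jar, small_jar, spare_tile from where it was at the start of the episode below 0.015 m); the robot touches nothing.
It fails at once if the clamp was pressed with something other than the fingers (contact force between clamp and the arm above 2 N).
It fails at once if the guard or the rim of its window was touched (contact force between guard and anything else above 0.5 N).
It fails at once if the tile was moved or lifted in its nest (distance of tile from where it was at the start of the episode above 0.008 m).
It fails at once if a jar or the spare tile was lifted or pushed away (distance of any of big_jar, small_jar, spare_tile from where it was at the start of the episode above 0.02 m).
It also fails if it takes over 32 s, if anything falls off the work surface, if the arm or the gripper's body presses on something with over 40 N, if the wrist force passes 120 N, or if a joint passes its speed limit or range.

### The arm

A 7-joint arm with a two-finger parallel gripper is mounted at the origin on the work surface. World frame = base frame: x ahead of the robot, y to its left, z up, the work surface at z = 0. Lengths are in m, angles in degrees, forces in N, time in s.
With the tool pointing down it reaches from about 0.425 to 0.925 m from the base axis. Payload 6.8 kg.
Tool frame: the origin (TCP) lies between the finger pads; the fingertips stand 19 mm ahead of it and the grasp point (between the pads) is the TCP; y points along the fingers, x is the direction in which the jaws open and shut, and the axes are right-handed (so a half turn about y gives the same grasp; the last joint's range is limited). The gripper opens to 88 mm and grips with 3 to 60 N. Pads are 20 mm wide; open, the fingers measure 115 mm over their backs; the gripper's body (75 mm by 178 mm) begins 61 mm behind the grasp point.
Start: joints at [66.801, 27.33, 1.283, 89.118, -0.659, 63.558, -4.761], TCP at [0.197, -0.646, 0.242] pointing down, gripper open.
Joint ranges: [-169.35, 169.35], [-19.33, 120.38], [-80.79, 83.38], [13.8, 139.57], [-78.32, 258.32], [9.67, 109.79], [-169.56, 169.56]. Speed limits (degrees/s): [136.94, 136.94, 180, 180, 180, 180, 180].

### API

Orientations are given as [roll, pitch, yaw] about the fixed x, y, z axes, in that order (R = Rz(yaw) Ry(pitch) Rx(roll)).
In Python, from station import manip gives the robot as it stands. The module is installed in compiled form; this text tells all that it offers.
- The arm moves only by the tool jog_arm, never from a script. Its argument "moves" is a list that holds one entry, the list of rows, each a list of 7 numbers: the shift along the world's x, y, z in mm, then the turn, a rotation vector about the world's x, y, z in rad, then the finger opening in mm, from 0 to 87.8. A call has 1 to 12 rows; each row shifts and turns the commanded pose from where the row before left it; what a row does not reach is not made up. A row lasts 1/12 s, in which the tool goes at most 41.7 mm and 7.16 degrees, less where a joint would pass 70% of its speed; a pose out of reach is approached as far as the arm can. A call with a gripper value outside its range is refused whole. The fingers move at their own pace and stop on an object; the grip force is fixed at half the most. Time passes only in rows, so rows that do not move let the fingers close. It gives the time, the measured TCP pose, the force and the opening at its end, in the units of the state.
- manip.get_state(): the state, without advancing time (a new reading comes with each control period).
- manip.camera(name): name is "scene" or "side" or "wrist"; returns a dict with "color" (480x640x3 uint8, red, green, blue), "camera_matrix" (3x3 intrinsics, pixels), "rvec" (rotation vector, rad) and "tvec" (3), from world to camera coordinates, as OpenCV has them; the wrist camera has in their place "T_tool_cam" (4x4, takes a point from camera to tool coordinates, whose origin is the TCP and whose axes are the tool frame's). Camera axes: x right, y down, z forward; pixel columns grow to the right and rows downward; lengths in m; the calibration is good to about 2 mm. A picture is of the moment at which its call begins: read the wrist's pose just before it. There is no depth.
- manip.close_job(): hands the job in, once; it reports no verdict.
The state is a dict: "time_s": time; "qpos": joint angles; "joint_vel": joint speeds; "joint_efforts": joint torques, N m; "ee_pos": TCP position; "orientation": TCP orientation; "ft_force": force on the tool from outside, world axes, zero at the start; "ft_torque": the same for the moment, N m; "gripper_width": opening from 0.0 (shut) to 1.0 (fully open).
Only numpy, scipy, OpenCV 4.12 (cv2) and the standard library are available. Lean on these libraries where they do the work, as an engineer would, in place of code of your own. Each camera call takes 0.05 s, during which the arm holds its last target.

## Working session

There is one attempt and no reset: what is moved stays moved. The work goes in short steps, Python scripts to look and compute and a tool call to move; the robot and the scene stay as the last step left them, time stands still between calls to the robot, and variables do not carry over. Pictures are saved under pics/ and viewed, and the job is handed in when it is done.

Besides the shell and the picture viewer there is one more tool, called after "Request:" by a JSON object that holds its "method" and its "body", one argument or row to a line. jog_arm: Moves the arm, as the interface text tells. Its arguments: {"type":"object","properties":{"moves":{"type":"array","items":{"type":"array","items":{"type":"array","items":{"type":"number"}}}}},"required":["moves"]}

```bash
mkdir -p pics; cat > h.py <<'E'
import numpy as np, cv2
from station import manip
E
python3 - <<'E'
from h import *
import pickle
s=manip.get_state();print(s)
d={}
for n in ["scene","side","wrist"]:
    c=manip.camera(n);d[n]=c;cv2.imwrite(f"pics/{n}0.png",c["color"][:,:,::-1]);print(n,{k:v for k,v in c.items() if k!="color"})
d['state']=s
pickle.dump(d,open("d0.pkl","wb"))
E
```

```text
{'time_s': 0.0, 'qpos': array([66.80195936, 27.37519034,  1.28133896, 89.17743748, -0.65817155,
       63.55894434, -4.76218883]), 'joint_vel': array([-0.07126036,  0.00909415, -0.03051014,  0.00601512, -0.00663172,
        0.01555724, -0.03939154]), 'joint_efforts': array([-1.48300563e-05, -5.82853854e+01,  1.53436325e+00, -2.72609353e+01,
       -5.44684497e-02,  1.70694542e-02,  1.20624441e-04]), 'ee_pos': array([ 0.19720305, -0.64495442,  0.2406957 ]), 'orientation': array([-90.00900519,   0.10381935, -72.99619477]), 'ft_force': array([ 0.05133366,  0.18031445, -0.13108551]), 'ft_torque': array([ 0.03302012,  0.05672704, -0.0110459 ]), 'gripper_width': 1.0017579399579597}
scene {'camera_matrix': array([[444.32386962,   0.        , 322.18639396],
       [  0.        , 444.32386962, 231.39447854],
       [  0.        ,   0.        ,   1.        ]]), 'rvec': array([ 2.73605316, -0.69380838,  0.11879884]), 'tvec': array([-0.53786238,  0.33542596,  0.73892524])}
side {'camera_matrix': array([[528.45453938,   0.        , 316.05156637],
       [  0.        , 528.45453938, 235.39641863],
       [  0.        ,   0.        ,   1.        ]]), 'rvec': array([ 1.08402568, -2.7699514 ,  0.50547554]), 'tvec': array([0.47836611, 0.45453259, 1.03657667])}
wrist {'camera_matrix': array([[370.70538361,   0.        , 317.25632858],
       [  0.        , 370.70538361, 242.58632239],
       [  0.        ,   0.        ,   1.        ]]), 'T_tool_cam': array([[ 9.99999592e-01, -6.66763228e-04, -6.09164476e-04,
         9.16494000e-04],
       [ 4.27040116e-04, -2.45246141e-01,  9.69460751e-01,
        -1.42044734e-01],
       [-7.95796017e-04, -9.69460616e-01, -2.45245756e-01,
         6.69070320e-02],
       [ 0.00000000e+00,  0.00000000e+00,  0.00000000e+00,
         1.00000000e+00]])}
```

View pics/scene0.png

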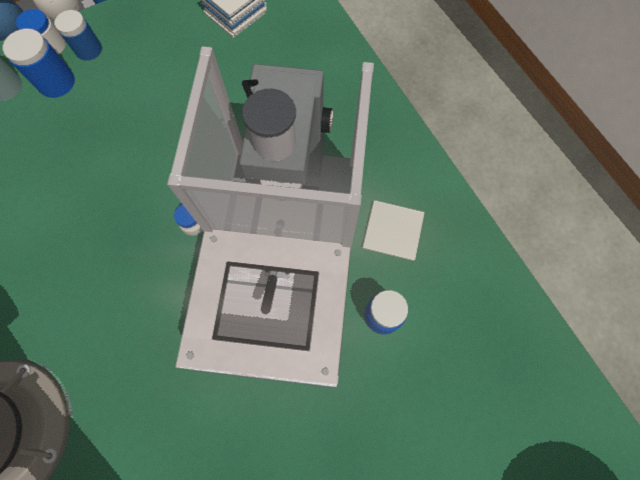

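View pics/side0.png

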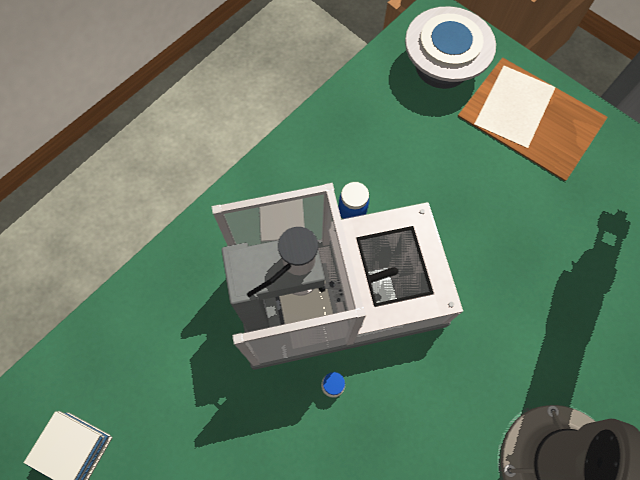

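View pics/wrist0.png

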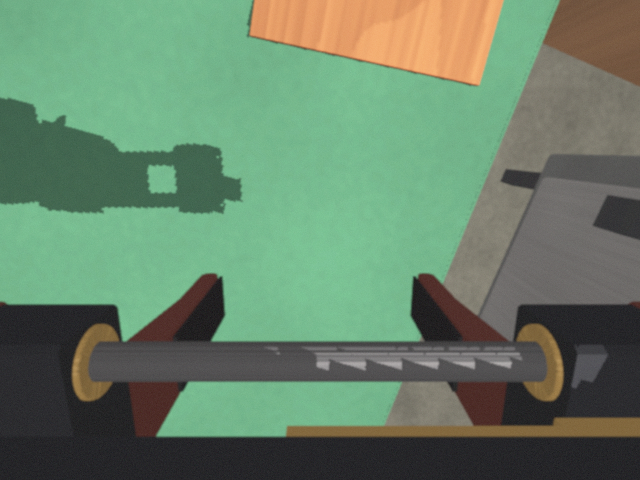

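The scene picture shows the hood window with its black edging at about (215..318, 263..348) and the lever at about (268, 290). In the side picture the window is at (358..433, 228..305). I'll enlarge both.

```bash
python3 - <<'E'
from h import *
a=cv2.imread("pics/scene0.png")[220:390,170:360];cv2.imwrite("pics/scene0c.png",cv2.resize(a,None,fx=4,fy=3.5*4/3.5*0.88,interpolation=cv2.INTER_CUBIC)[:600]) if 0 else None
cv2.imwrite("pics/scene0c.png",cv2.resize(a[:150],None,fx=4,fy=4,interpolation=cv2.INTER_CUBIC))
cv2.imwrite("pics/scene0d.png",cv2.resize(a[20:],None,fx=4,fy=4,interpolation=cv2.INTER_CUBIC))
a=cv2.imread("pics/side0.png")[195:345,330:470];cv2.imwrite("pics/side0c.png",cv2.resize(a,None,fx=4,fy=4,interpolation=cv2.INTER_CUBIC))
E
```

```text
(no output)
```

View pics/scene0d.png

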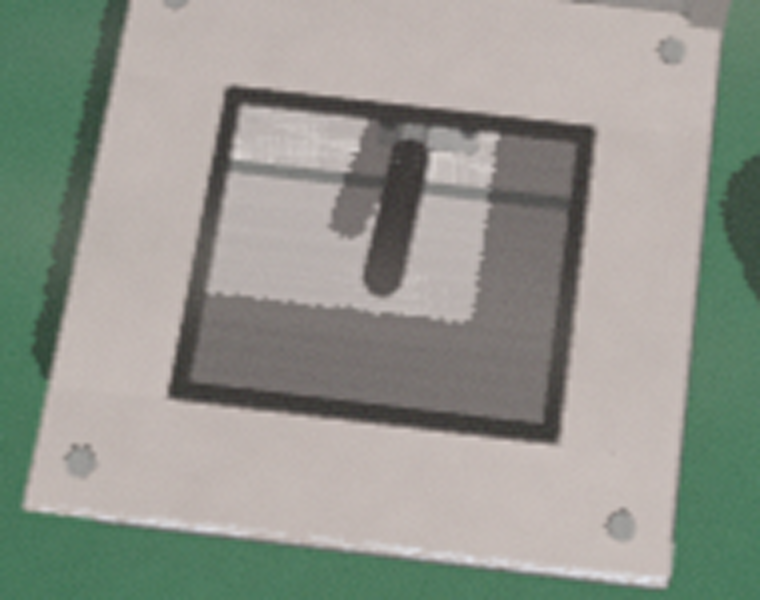

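View pics/side0c.png

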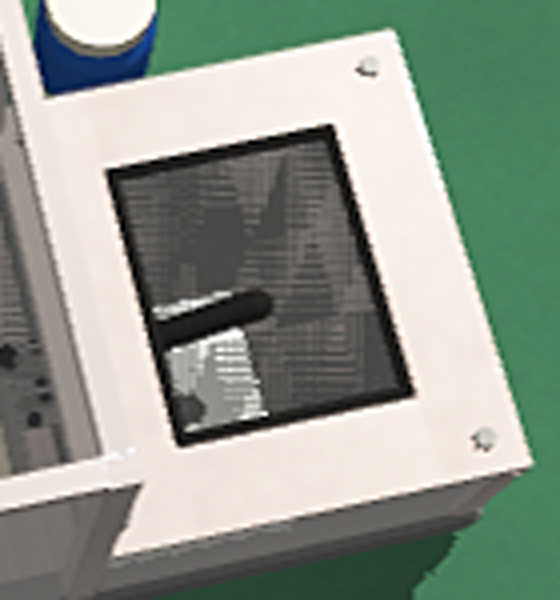

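```bash
cat > fit.py <<'E'
from h import *
import pickle
from scipy.optimize import least_squares
d=pickle.load(open("d0.pkl","rb"))
def proj(n,P):
    c=d[n];return cv2.projectPoints(np.array(P,float),c["rvec"],c["tvec"],c["camera_matrix"],None)[0][:,0]
W=[(1,1),(1,-1),(-1,-1),(-1,1)]
sc=np.array([(228,87),(594,127),(558,441),(169,397)])/4+[170,240]-.375
si=np.array([(180,446),(107,171),(332,125),(413,396)])/4+[330,195]-.375
tip={'scene':np.array([383,279])/4+[170,240]-.375,'side':np.array([259,304])/4+[330,195]-.375}
def R(a): return np.array([[np.cos(a),-np.sin(a),0],[np.sin(a),np.cos(a),0],[0,0,1]])
def world(p,P): return np.array(P)@R(p[2]).T+[p[0],p[1],0]
P0=[(s*.0595,t*.072,.148) for s,t in W]
def tipP(yl,q):
    a=np.pi/6-q; return [.087-.1*np.cos(a),yl,.075+.1*np.sin(a)]
def run(cams,lev=True):
    def f(p):
        r=[]
        for n,o in (('scene',sc),('side',si)):
            if n in cams:
                r.append((proj(n,world(p,P0))-o).ravel())
                r.append((proj(n,world(p,[tipP(p[3],p[4])]))-tip[n]).ravel())
        return np.concatenate(r)
    s=least_squares(f,[.55,-.3,-.8,0,.05],x_scale=[.1,.1,.3,.01,.1]);return s
if __name__=="__main__":
    for c in (['scene'],['side'],['scene','side']):
        s=run(c);print(c,s.x.round(4),np.degrees(s.x[2]),s.fun.round(1)); 
        print(world(s.x,[tipP(s.x[3],s.x[4])]))
E
python3 fit.py; python3 -c "
from fit import *
c=d['scene'];print([(-cv2.Rodrigues(d[n]['rvec'])[0].T@d[n]['tvec']).round(2) for n in('scene','side')])"
```

```text
['scene'] [ 0.4901 -0.0497  0.9631  0.0047  0.0858] 55.182625729883576 [-0.7 -0.9  0.9 -0.8  0.6  0.8 -0.7  0.5  0.   0. ]
[[ 0.48421726 -0.04989812  0.11739721]]
['side'] [ 0.4907 -0.0483  0.9602  0.0026  0.1229] 55.01277143272354 [-1.   0.8 -1.  -0.5  0.7 -0.8  1.3  0.2 -0.  -0. ]
[[ 0.48564364 -0.05099128  0.11400581]]
['scene', 'side'] [ 0.4903 -0.0492  0.962   0.0043  0.0892] 55.11707127235069 [-0.7 -1.3  0.9 -1.   0.5  0.5 -0.8  0.1  0.3 -0.2 -0.4  0.6 -0.6 -0.6
  1.  -1.   1.8 -0.   0.2  0.3]
[[ 0.48469388 -0.04980372  0.11708884]]
[array([ 0.51, -0.19,  0.81]), array([0.4 , 0.28, 1.13])]
```

Both cameras agree: window centre is at (0.490, −0.049), press yaw is 55.1°, and the lever tip is 4 mm off centre at about 0.09 rad. I'll shut the fingers, raise the arm and travel to above the window, turning the jaws along the press's y.

Request:
{"method": "jog_arm", "body": {
  "moves": [
    [[0,0,30,0,0,0,0],[0,0,30,0,0,0,0],[10,25,0,0,0,0.03,0],[10,25,0,0,0,0.03,0],[10,25,0,0,0,0.03,0],[10,25,0,0,0,0.03,0],[10,25,0,0,0,0.03,0],[12,25,0,0,0,0.03,0],[12,25,0,0,0,0.03,0],[12,25,0,0,0,0.03,0],[12,25,0,0,0,0.03,0],[12,25,0,0,0,0.03,0]]
  ]
}}

```text
time_s: 1.15
ee_pos: [0.3076, -0.3941, 0.3015]
orientation: [-90.0, 0.0, -55.7]
ft_force: [0.4, -0.1, -1.0]
gripper_width: 0.125
```

Request:
{"method": "jog_arm", "body": {
  "moves": [
    [[15,29,0,0,0,0.03,0],[15,29,0,0,0,0.03,0],[15,29,0,0,0,0.03,0],[15,29,0,0,0,0.03,0],[15,29,0,0,0,0.03,0],[15,29,0,0,0,0.03,0],[15,29,0,0,0,0.03,0],[15,29,0,0,0,0.03,0],[14,29,0,0,0,0.03,0],[14,28,0,0,0,0.03,0],[14,27,0,0,0,0.03,0],[14,25,0,0,0,0.03,0]]
  ]
}}

```text
time_s: 2.15
ee_pos: [0.4837, -0.0527, 0.3017]
orientation: [-90.0, -0.0, -35.1]
ft_force: [0.2, -0.5, 0.3]
gripper_width: 0.004
```

```bash
python3 - <<'E'
from h import *
import pickle
d={}
s=manip.get_state();print(s['ee_pos'],s['orientation'],s['qpos'].round(1),s['ft_force'],s['gripper_width'])
for n in ["wrist","side"]:
    c=manip.camera(n);d[n]=c;cv2.imwrite(f"pics/{n}1.png",c["color"][:,:,::-1])
d['state']=s
pickle.dump(d,open("d1.pkl","wb"))
E
```

```text
[ 0.48366698 -0.05272693  0.30165433] [-9.00024050e+01 -1.36207195e-03 -3.50655705e+01] [ 26.3   8.3 -30.1 108.2   4.6  64.6 -40.6] [ 0.21774675 -0.54780134  0.25830153] 0.004300848546444141
```

View pics/wrist1.png

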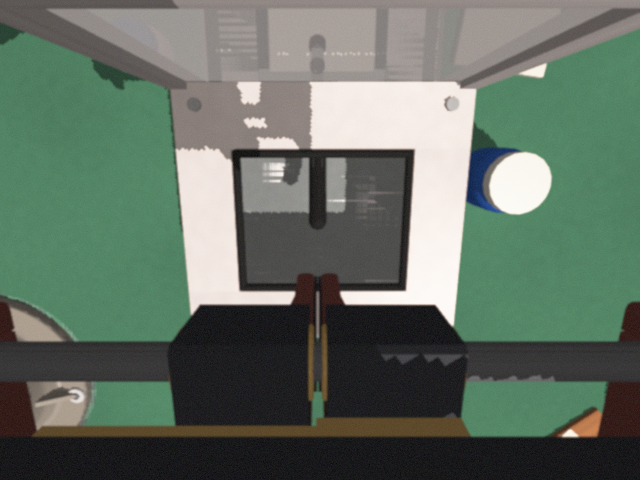

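View pics/side1.png

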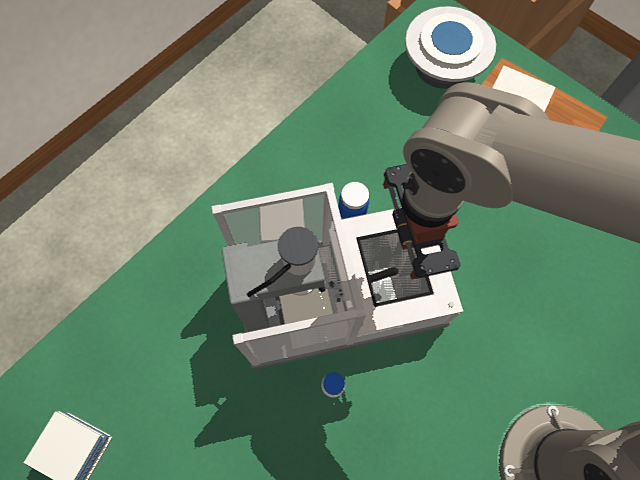

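The wrist view has the lever (tip at about (318, 222)) in line with the fingers (about 318). The window's outer edging runs x 232..413, y 150..291. I'll check the fit against this view.

```bash
python3 - <<'E'
from fit import *
from scipy.spatial.transform import Rotation as Ro
D=pickle.load(open("d1.pkl","rb"));s=D['state'];c=D['wrist'];K=c['camera_matrix']
T=np.eye(4);T[:3,:3]=Ro.from_euler('xyz',s['orientation'],degrees=True).as_matrix();T[:3,3]=s['ee_pos'];T=T@c['T_tool_cam']
p=run(['scene','side']).x
Ti=np.linalg.inv(T)
def pj(P):
    q=np.array(P)@Ti[:3,:3].T+Ti[:3,3];q=q@K.T;return (q[:,:2]/q[:,2:]).round(1)
print(pj(world(p,P0)));print('tip',pj(world(p,[tipP(p[3],p[4])])))
def ray(u,v,z):
    r=T[:3,:3]@np.linalg.solve(K,[u,v,1]);o=T[:3,3];w=o+r*(z-o[2])/r[2];return w
def press(w): return (w-[p[0],p[1],0])@R(p[2])
for uv in [(232,150),(413,150),(407,291),(239,291)]: print(press(ray(*uv,.148))*1000)
# lever tip
for z in (.112,.115,.118,.121): print(z,press(ray(318,220,z))*1000)
print('tcp',press(s['ee_pos'])*1000)
a=c['color'][140:300,225:425,::-1];cv2.imwrite("pics/w1c.png",cv2.resize(a,None,fx=3.7,fy=3.7,interpolation=cv2.INTER_CUBIC))
E
```

```text
[[227.3 149.4]
 [413.5 148.6]
 [405.2 292.7]
 [236.2 293.4]]
tip [[315.5 221.8]]
[ 59.02124327  68.40103539 148.        ]
[ 58.46289876 -71.67219888 148.        ]
[-57.9523627  -73.47531914 148.        ]
[-57.368607    69.47320882 148.        ]
0.112 [ -3.08170537   1.98808862 112.        ]
0.115 [ -2.51437836   1.99268501 115.        ]
0.118 [ -1.94705134   1.99728139 118.        ]
0.121 [ -1.37972432   2.00187778 121.        ]
tcp [ -6.69650447   3.44585618 301.65433004]
```

View pics/w1c.png

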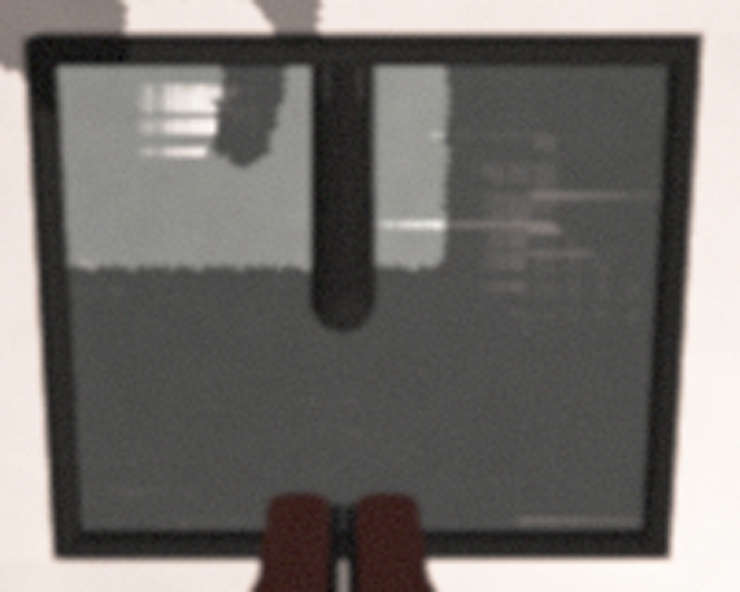

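The projections agree within about 2–3 mm. I'll go straight down through the window and stop just above the lever.

Request:
{"method": "jog_arm", "body": {
  "moves": [
    [[0,0,-20,0,0,0,0],[0,0,-20,0,0,0,0],[0,0,-20,0,0,0,0],[0,0,-20,0,0,0,0],[0,0,-20,0,0,0,0],[0,0,-20,0,0,0,0],[0,0,-15,0,0,0,0],[0,0,-10,0,0,0,0],[0,0,-5,0,0,0,0],[0,0,0,0,0,0,0]]
  ]
}}

```text
time_s: 3.08
ee_pos: [0.4828, -0.055, 0.1509]
orientation: [-90.1, 0.1, -35.2]
ft_force: [0.4, -0.1, -0.9]
gripper_width: 0.005
```

```bash
python3 - <<'E'
from h import *
s=manip.get_state();print(s['ee_pos'],s['orientation'],s['ft_force'],s['gripper_width'])
for n in ["wrist","side"]:
    c=manip.camera(n);a=c["color"][:,:,::-1]
    cv2.imwrite(f"pics/{n}2.png",a if n=="wrist" else cv2.resize(a[170:350,320:480],None,fx=3.3,fy=3.3))
E
```

```text
[ 0.48275902 -0.05497716  0.15088197] [-9.00556841e+01  8.16184366e-02 -3.52183223e+01] [ 0.39201807 -0.14427836 -0.92134183] 0.005120322663670477
```

View pics/wrist2.png

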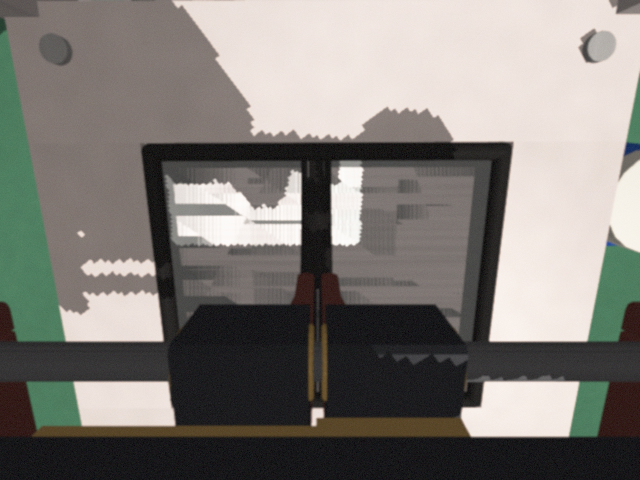

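View pics/side2.png

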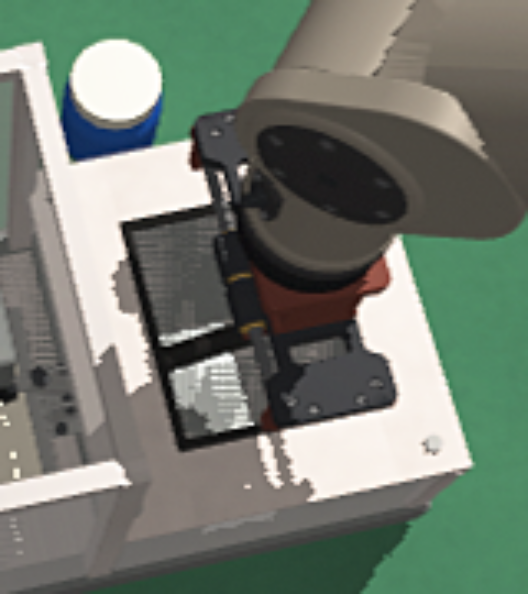

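The fingers are over the grip and well inside the window. TCP has drifted to press x ≈ −9 mm, so I'll correct about 4 mm inward and start pressing.

Request:
{"method": "jog_arm", "body": {
  "moves": [
    [[2,3,0,0,0,0,0],[0,0,-3,0,0,0,0],[0,0,-3,0,0,0,0],[0,0,-3,0,0,0,0],[0,0,-3,0,0,0,0],[0,0,-3,0,0,0,0],[0,0,-3,0,0,0,0],[0,0,0,0,0,0,0]]
  ]
}}

```text
time_s: 3.85
ee_pos: [0.4853, -0.0533, 0.1336]
orientation: [-90.1, -0.1, -35.3]
ft_force: [-1.1, -3.1, 2.7]
gripper_width: 0.006
```

Request:
{"method": "jog_arm", "body": {
  "moves": [
    [[0,0,-3,0,0,0,0],[0,0,-3,0,0,0,0],[0,0,-3,0,0,0,0],[0,0,-2,0,0,0,0],[0,0,0,0,0,0,0]]
  ]
}}

```text
time_s: 4.27
ee_pos: [0.4855, -0.053, 0.1227]
orientation: [-90.1, -0.1, -35.2]
ft_force: [-1.0, -3.2, 3.8]
gripper_width: 0.005
```

Request:
{"method": "jog_arm", "body": {
  "moves": [
    [[0,0,-2,0,0,0,0],[0,0,-1,0,0,0,0],[0,0,0,0,0,0,0]]
  ]
}}

```text
time_s: 4.52
ee_pos: [0.4855, -0.0525, 0.1198]
orientation: [-90.1, -0.0, -35.2]
ft_force: [-1.2, -3.9, 3.9]
gripper_width: 0.005
```

Not on the stop yet: the force is still only the lever's stiffness. I'll carry on in small steps.

Request:
{"method": "jog_arm", "body": {
  "moves": [
    [[0,0,-1,0,0,0,0],[0,0,-1,0,0,0,0],[0,0,0,0,0,0,0]]
  ]
}}

```text
time_s: 4.77
ee_pos: [0.4856, -0.0525, 0.1186]
orientation: [-90.1, -0.1, -35.2]
ft_force: [-3.0, -4.6, 13.7]
gripper_width: 0.002
```

The force jumps to 14 N at z = 0.1186, so the lever is on its stop. I'll add one small push to seat it.

Request:
{"method": "jog_arm", "body": {
  "moves": [
    [[0,0,-1,0,0,0,0],[0,0,0,0,0,0,0]]
  ]
}}

```text
time_s: 4.93
ee_pos: [0.4857, -0.0525, 0.1182]
orientation: [-90.1, -0.1, -35.2]
ft_force: [-6.0, -5.0, 20.7]
gripper_width: 0.003
```

The force rises to 21 N over 0.4 mm, which is a hard stop. I'll draw straight back up.

Request:
{"method": "jog_arm", "body": {
  "moves": [
    [[0,0,3,0,0,0,0],[0,0,8,0,0,0,0],[0,0,15,0,0,0,0],[0,0,20,0,0,0,0],[0,0,20,0,0,0,0],[0,0,20,0,0,0,0],[0,0,20,0,0,0,0],[0,0,20,0,0,0,0],[0,0,20,0,0,0,0],[0,0,20,0,0,0,0],[0,0,15,0,0,0,0],[0,0,0,0,0,0,0]]
  ]
}}

```text
time_s: 5.93
ee_pos: [0.487, -0.0506, 0.3008]
orientation: [-89.8, -0.3, -35.1]
ft_force: [1.6, -0.0, 1.2]
gripper_width: 0.007
```

```bash
cat > look.py <<'E'
from fit import *
from scipy.spatial.transform import Rotation as Ro
s=manip.get_state();c=manip.camera("wrist");K=c['camera_matrix'];print(s['ee_pos'],s['ft_force'])
b=manip.camera("side")["color"][:,:,::-1]
T=np.eye(4);T[:3,:3]=Ro.from_euler('xyz',s['orientation'],degrees=True).as_matrix();T[:3,3]=s['ee_pos'];T=T@c['T_tool_cam']
p=run(['scene','side']).x
Ti=np.linalg.inv(T)
for q in (0,.09,.2,.3,.35):
    w=world(p,[tipP(.002,q)]);m=(w@Ti[:3,:3].T+Ti[:3,3])@K.T;print(q,(m[:,:2]/m[:,2:]).round(1),proj('side',w).round(1))
cv2.imwrite("pics/w3.png",c['color'][:,:,::-1]);cv2.imwrite("pics/s3.png",b)
E
python3 look.py
```

```text
[ 0.48701175 -0.05055147  0.30079373] [ 1.57432931 -0.01437621  1.16955459]
0 [[315.4 223.9]] [[392.9 269.1]]
0.09 [[315.5 226.7]] [[394.3 269.8]]
0.2 [[315.5 228.8]] [[395.5 270.9]]
0.3 [[315.5 229.5]] [[396.1 272. ]]
0.35 [[315.5 229.4]] [[396.2 272.6]]
```

View pics/w3.png

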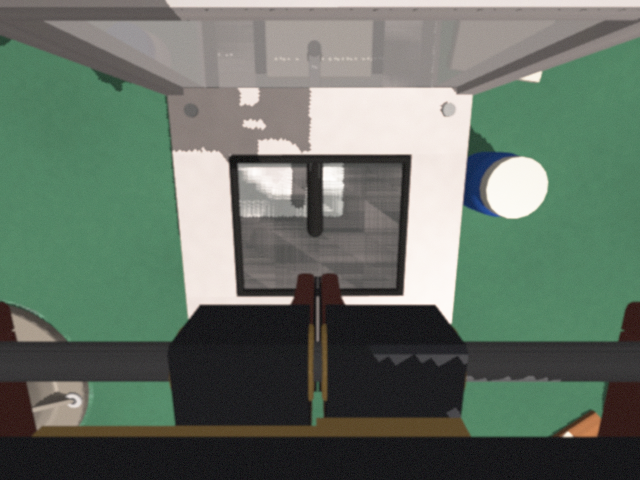

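View pics/s3.png

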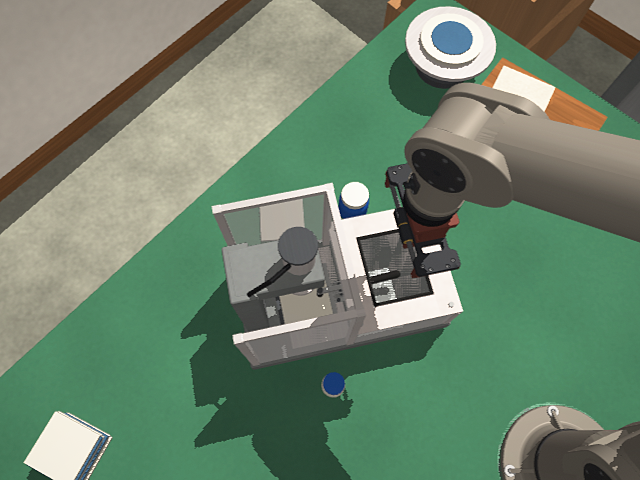

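The wrist view shows the grip's end at about (315, 237), so its centre is near row 230. The model gives 229.4 for the shut lever and 226.7 for its starting position. Jars, spare tile and press look unmoved, and the gripper is clear above the hood. I'll hand in.

```bash
python3 - <<'E'
from h import *
a=cv2.imread("pics/side0.png").astype(int);b=cv2.imread("pics/s3.png").astype(int)
for n,(x0,x1,y0,y1) in {'big':(335,372,178,222),'small':(318,350,368,400),'spare':(255,308,200,240),'tile':(275,330,285,325)}.items():
    print(n,np.abs(a-b)[y0:y1,x0:x1].mean().round(2))
print(manip.get_state()['ft_force'],manip.close_job())
E
```

```text
big 7.49
small 23.61
spare 11.54
tile 17.6
the job is handed in; nothing more can be done
[-0.38858597  0.65919673 -0.69296411] None
```

```bash
python3 - <<'E'
import cv2,numpy as np
a=cv2.imread("pics/side0.png");b=cv2.imread("pics/s3.png")
f=lambda i:np.hstack([cv2.resize(i[360:410,300:370],None,fx=4,fy=4),cv2.resize(i[190:330,200:380],(360,200))])
cv2.imwrite("pics/cmp.png",np.vstack([f(a),f(b)]))
E
```

```text
(no output)
```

View pics/cmp.png

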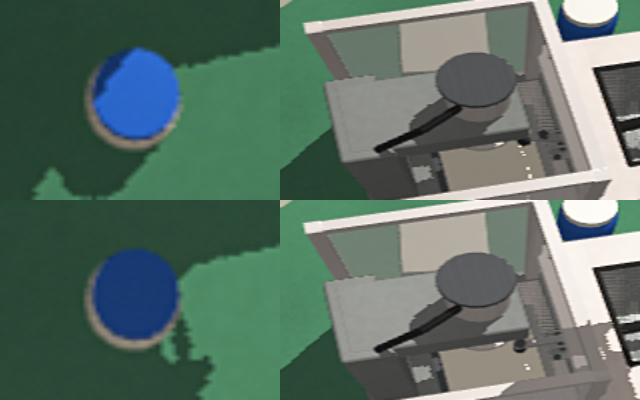

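I pressed the clamp lever down through the window with the closed fingertips, drew straight back out and handed the job in at about 6 s of the 32 s allowed. No verdict was reported.

- **Lever:** The lever moved under about 4 to 6 N. At TCP z = 0.1186 m the force jumped to 14 N, then to 21 N within 0.4 mm, which is a hard stop. The fingertips were then at about 0.099 m, where the top of the fully shut grip should be (0.100 m). The last wrist picture puts the lever tip within about 1 px of its predicted shut position. That check is weak, because start and shut differ by only about 3 px there. I have no direct reading of the lever angle.
- **Guard:** The fingers stayed well inside the window by measurement. The only force felt before the lever was noise of about 1 N or less. That is not fine enough to show a touch just above the 0.5 N limit.
- **Tile, jars and spare tile:** A pixel-difference check between the first and last side pictures came out large, 7 to 24 grey levels. I only looked into it after handing in. The two pictures side by side show the arm's shadow as the cause, with the small jar, spare tile and tile at the same positions. The big jar was only partly in that crop, but in the full side pictures it is also in the same place.

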